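Open the sweet box and serve the orange sweet

ROBOT

A 6-joint arm with a two-finger parallel gripper is mounted at the origin on a cart in front of the work surface, level with it; the furniture and walls round the work are solid. World frame = base frame: x ahead of the robot, y to its left, z up, the work surface at z = 0. Lengths are in mm, angles in rad, forces in N, time in s.
With the tool pointing down it reaches from about 350 to 950 mm from the base axis. Payload 17.4 kg.
Tool frame: the origin (TCP) lies midway between the tips of the shut fingers; the grasp point (between the pads) lies 19 mm behind it; z points along the fingers, y is the line along which they close (so a half turn about z gives the same grasp; the last joint's range is limited). The gripper opens to 93 mm and grips with 3 to 60 N. Pads are 15 mm wide; open, the fingers measure 128 mm over their backs; the gripper's body (75 mm by 188 mm) begins 65 mm behind the grasp point.
Start: joints at [-1.369, 0.116, 1.442, -0, 1.584, -0.038], TCP at [160.308, -655.693, 218.646] pointing down, gripper open.
Joint ranges: [-2.83, 2.83], [-0.83, 2.19], [0.07, 2.5], [-1.14, 4.28], [0.01, 3], [-2.97, 2.97]. Speed limits (rad/s): [1.89, 1.89, 2.22, 3.14, 3.14, 3.14].

INTERFACE

Orientations are given as [roll, pitch, yaw] about the fixed x, y, z axes, in that order (R = Rz(yaw) Ry(pitch) Rx(roll)).
In Python, from station import bot gives the robot as it stands.
- The arm moves only by the tool carry_out, never from a script. Its argument "moves" is a list of rows, each a list of 5 numbers: the shift along the tool's x, y, z each as a share of 100 cm, from -1 to 1, then the turn about the tool's z as a share of pi rad, from -1 to 1, then the closure, from -1 (fully open) to 1 (shut). In form: [[tx, ty, tz, roll, jaw], ...]. A call has 1 to 20 rows; each row is the pose to reach, as a shift and turn from the pose commanded when the call began, along the tool's axes at that moment, turning the shorter way round; what a row does not reach only later rows make up. A row lasts 1/12 s, in which the tool goes at most 41.7 mm and 7.16 degrees, less where a joint would pass 70% of its speed; a pose out of reach is approached as far as the arm can. A call with a number of a shift or a turn outside -1 to 1 is refused whole. A call with a gripper value outside its range is refused whole. The fingers move at their own pace and stop on an object; the grip force is fixed at half the most. Time passes only in rows, so rows that repeat a pose let the fingers close. It gives the time, the measured TCP pose, the force, the opening and the grip force at its end, in the units of the state.
- bot.sense(): the state, without advancing time (a new reading comes with each control period).
- bot.read_camera(name): name is "scene" or "top" or "wrist"; returns a dict with "image" (384x512x3 uint8, red, green, blue), "camera_matrix" (3x3 intrinsics, pixels), "world_from_camera" (4x4, takes a point from camera to world coordinates). Camera axes: x right, y down, z forward; pixel columns grow to the right and rows downward; lengths in mm; the calibration is good to about 2 mm. A picture is of the moment at which its call begins. There is no depth.
- bot.close_job(): hands the job in; it is judged then, once.
Trained networks look in the newest picture that a camera, given by its name, has taken for a name from the list of things; names that differ only in an ending like _2 or _b are one class to them, and where a whole thing is asked for, a point or a joint stands for the part that bears it (a point fixed in the world has none). Each returns a list of dicts, best first, with "p" (0 to 1); they miss things now and then, are a little off and sometimes report something else, mostly with a low value. They report only what shows in the picture. A call takes as long as a camera call.
- bot.trace(query, camera): "pixels" (384x512 bool, what is visible of it) and "bbox" ([left, top, width, height] in pixels, round what is visible of it).
The state is a dict: "clock": time; "joints": joint angles; "dq": joint speeds; "joint_efforts": joint torques, N m; "ee_pos": TCP position; "orientation": TCP orientation; "force": force on the tool from outside, world axes, zero at the start; "wrist_torque": the same for the moment, N m; "opening": finger opening in mm; "grasp_force": force on a finger pad.
Only numpy, scipy, OpenCV 4.12 (cv2) and the standard library are available. Lean on these libraries where they do the work, as an engineer would, in place of code of your own. Each camera call takes 0.05 s, during which the arm holds its last target. There are 200 camera calls.

TASK

Swing the hinged lid of the dark wooden sweet box right back until it stays open by itself and let go of it. Then lift out the orange wrapped sweet and lay it gently, without dropping it, on the middle of the white saucer; leave the green sweet in the box and the lid open.

Things in the scene. Friction and masses are not known exactly. Their poses are not given: they have to be found in the camera images.
- sweet_box: Dark wooden box with hinged lid, fixed to the worktop, turned roughly to the robot. Outside 140 (x) by 200 (y) by 55 mm high without lid; walls and floor 6 mm. A 6 mm divider makes a left (+y) and a right (-y) compartment, each 128 by 91 mm inside, with one sweet in each. Origin: centre of the underside, z up, +x from the front (knob side) to the hinge at the rear.
- sweet_box_lid (a joint): Lid angle in rad: 0 closed, 1.92 fully open at its stop, leaning back behind the box. The hinge line runs along the box's y at box x = +70 mm, z = 55.5 mm. The lid is an 8 mm board, 140 by 200 mm, 0.18 kg, on a free, nearly frictionless hinge: let go below about 1.55 it falls shut, beyond that it falls open to the stop and stays.
- lid_knob (a point): Centre of the lid's brass knob: a barrel 18 mm thick and 26 mm long lying along the box's y, on a thin stem 28 mm ahead of the middle of the lid's front edge, in the lid's plane (168 mm from the hinge line; 59.5 mm above the worktop when closed). Gripped from above on its two flat ends (closing along the box's y) it can turn between the fingers as the lid swings. Moves with the lid.
- orange_sweet: Sweet in orange foil with twisted ends, 35 mm high, 30 g, rigid; it grips like a block 50 mm wide (its x) and 75 mm long (its y, along the twists). Lies in either compartment of the box, its long axis within about 10 degrees of the box's y. Origin: centre of its underside; z up.
- green_sweet: The same sort of sweet in green foil, 49 by 75 by 35 mm, in the other compartment. Origin: centre of its underside. It stays in the box.
- saucer: Round white saucer, 150 mm across, rim 19 mm high, loose on the worktop; its dish is 9 mm high in the middle, 16 near the rim, so the sweet's underside rests 9 to 14 mm above the worktop. Origin: centre of underside. A fixed bean jar (165 mm wide, 325 tall, about 0.63 m ahead of the robot's base, 0.055 m to its right) stands behind, between saucer and box: pass in front of it.

How it is judged:
By the outcome, as a careful person would: the job done as asked, in the order asked, and still so for the second after the job is handed in, with the robot touching nothing.
It also fails if it takes over 58 s, if anything falls off the work surface, if the arm or the gripper's body presses on something with over 40 N, if the wrist force passes 120 N, or if a joint passes its speed limit or range.

## Working session

There is one attempt and no reset: what is moved stays moved. The work goes in short steps, Python scripts to look and compute and a tool call to move; the robot and the scene stay as the last step left them, time stands still between calls to the robot, and variables do not carry over. Pictures are saved under pics/ and viewed, at most 10 in all, crops included, and the job is handed in when it is done.

Besides the shell and the picture viewer there is one more tool, called after "Emit:" by a JSON object that holds its "name" and its "arguments". carry_out: Moves the arm, as the interface text tells. Its arguments: {"type":"object","properties":{"moves":{"type":"array"}},"required":["moves"]}

```bash
mkdir -p pics; ls; python3 - <<'E'
from station import bot
import cv2, numpy as np
s=bot.sense(); print({k:np.round(v,3).tolist() for k,v in s.items()})
ims=[]
for c in ("scene","top"):
    r=bot.read_camera(c); ims.append(r["image"]); print(c,np.round(r["camera_matrix"],1).tolist(),np.round(r["world_from_camera"],3).tolist())
    for q in ("sweet_box","lid_knob","sweet_box_lid","saucer","orange_sweet"):
        for d in bot.trace(q,c)[:2]:
            v,u=np.nonzero(d["pixels"]); print(c,q,round(d["p"],2),d["bbox"],u.mean().round(1),v.mean().round(1))
cv2.imwrite("pics/a.png",cv2.cvtColor(cv2.resize(np.vstack(ims),None,fx=.78,fy=.78),cv2.COLOR_RGB2BGR))
cv2.imwrite("pics/top.png",cv2.cvtColor(cv2.resize(ims[1],(800,600)),cv2.COLOR_RGB2BGR))
E
```

```text
pics
{'clock': 0.0, 'joints': [-1.369, 0.117, 1.442, -0.0, 1.584, -0.038], 'dq': [0.003, 0.0, -0.001, 0.001, -0.0, -0.002], 'joint_efforts': [-0.001, -72.126, -62.261, 0.078, 0.024, -0.0], 'ee_pos': [160.271, -655.482, 217.876], 'orientation': [-3.14, -0.0, 0.24], 'force': [-0.148, -0.372, 0.961], 'wrist_torque': [-0.029, -0.03, -0.012], 'grasp_force': 0.0, 'opening': 92.994}
scene [[490.3, 0.0, 253.7], [0.0, 490.3, 192.0], [0.0, 0.0, 1.0]] [[-0.806, -0.351, 0.477, -43.493], [-0.592, 0.473, -0.652, 626.259], [0.003, -0.808, -0.589, 728.098], [0.0, 0.0, 0.0, 1.0]]
scene lid_knob 0.61 [259.8, 136.2, 76.1, 40.8] 302.4 154.4
scene sweet_box_lid 0.92 [265.4, 133.0, 72.8, 45.9] 302.1 154.0
scene saucer 0.86 [160.7, 240.2, 76.7, 52.6] 198.7 266.2
top [[365.7, 0.0, 254.0], [0.0, 365.7, 190.2], [0.0, 0.0, 1.0]] [[-0.027, -0.993, 0.117, 397.416], [-1.0, 0.027, -0.002, -92.818], [-0.001, -0.117, -0.993, 1007.902], [0.0, 0.0, 0.0, 1.0]]
top sweet_box 0.64 [298.0, 152.9, 92.4, 90.3] 343.6 196.7
top lid_knob 0.84 [299.1, 151.1, 90.4, 91.1] 344.1 195.8
top sweet_box_lid 0.92 [299.7, 149.9, 92.2, 88.0] 344.4 195.9
top saucer 0.92 [149.3, 184.9, 59.8, 48.4] 179.2 208.4
```

View pics/a.png

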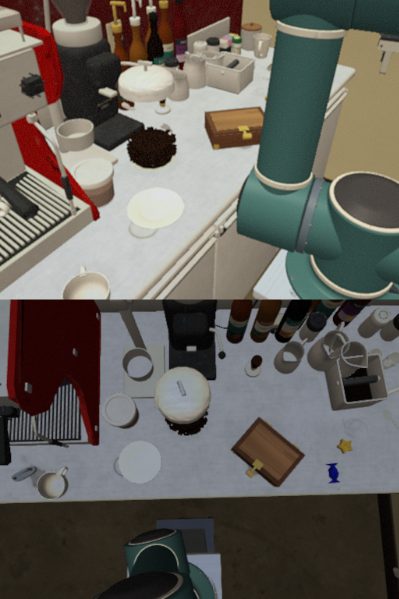

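View pics/top.png

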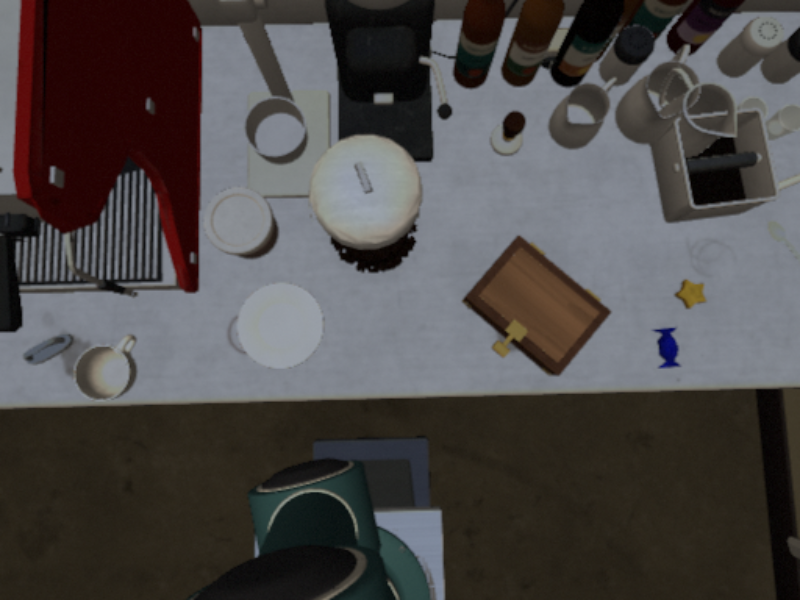

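The top view shows the closed box with its lid corners near (520,237), (609,311), (558,374) and (465,299) in the 800x600 picture. The knob is near (502,348), and the saucer is centred near (280,325). Next I'll fit the lid pose and the knob position.

```bash
cat > h.py <<'E'
from station import bot
import cv2, numpy as np
from scipy.spatial.transform import Rotation as R
def ray(r,uv,z):
    "pixels -> world at height z"
    K,T=r["camera_matrix"],r["world_from_camera"]; uv=np.atleast_2d(uv).astype(float)
    d=(T[:3,:3]@np.linalg.inv(K)@np.c_[uv,np.ones(len(uv))].T).T
    o=T[:3,3]; return o+d*((z-o[2])/d[:,2])[:,None]
def proj(r,P):
    K,T=r["camera_matrix"],r["world_from_camera"]
    c=(np.atleast_2d(P)-T[:3,3])@T[:3,:3]; q=c@K.T; return q[:,:2]/q[:,2:]
def shift(target,yaw=None):
    "row values (tx,ty,tz,roll) from present TCP pose to world TCP target, yaw of tool y line"
    s=bot.sense(); M=R.from_euler("xyz",s["orientation"]).as_matrix()
    t=M.T@(np.array(target)-s["ee_pos"])/1000
    a=0
    if yaw is not None:
        y=M.T@[np.cos(yaw),np.sin(yaw),0]; a=np.arctan2(-y[0],y[1]); a=(a+np.pi/2)%np.pi-np.pi/2
    return np.round(np.r_[t,a/np.pi],4)
def save(img,name): cv2.imwrite("pics/"+name,cv2.cvtColor(img,cv2.COLOR_RGB2BGR))
E
python3 - <<'E'
from h import *
r=bot.read_camera("top")
f=lambda q:bot.trace(q,"top")[0]["pixels"].astype(np.uint8)
m=f("sweet_box_lid"); mo=cv2.morphologyEx(m,cv2.MORPH_OPEN,np.ones((11,11)))
v,u=np.nonzero(mo); W=ray(r,np.c_[u,v],63.5)[:,:2]
(c,sz,a)=cv2.minAreaRect(W.astype(np.float32)); print("lid",c,sz,a)
# manual corners
C=ray(r,np.array([[520,237],[609,311],[558,374],[465,299]])/1.5625,63.5)[:,:2]
print(C.round(),C.mean(0),[np.linalg.norm(C[i]-C[i-1]).round() for i in range(4)])
fr=(C[2]+C[3])/2; bk=(C[0]+C[1])/2; d=bk-fr; print("yaw",np.arctan2(d[1],d[0]))
print("knob",ray(r,np.array([[501,348]])/1.5625,64))
v,u=np.nonzero(f("saucer")); W=ray(r,np.c_[u,v],17)[:,:2]; print("saucer",cv2.minEnclosingCircle(W.astype(np.float32)),W.mean(0))
x0,y0=290,140
save(cv2.resize(r["image"][y0:y0+110,x0:x0+110],None,fx=5,fy=5,interpolation=cv2.INTER_CUBIC),"lid.png")
E
```

```text
lid (488.3168640136719, -327.27398681640625) (199.45233154296875, 146.4281768798828) 48.4243049621582
[[ 605. -305.]
 [ 476. -446.]
 [ 375. -355.]
 [ 502. -208.]] [ 489.43033838 -328.37226487] [np.float64(141.0), np.float64(191.0), np.float64(136.0), np.float64(195.0)]
yaw -0.7441972636379316
knob [[ 419.55308592 -263.71605947   64.        ]]
saucer ((471.7427673339844, 108.66284942626953), 75.2423095703125) [470.64399706 109.10350236]
```

View pics/lid.png

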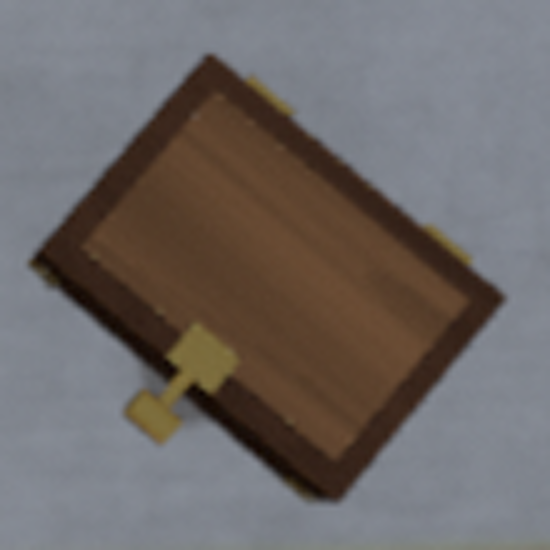

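The crop shows the knob barrel at about (154,416), and the lid edges agree with a yaw near -0.735. I'll hover over the knob and refine with the wrist camera.

```bash
python3 -c "
from h import *
print(shift([418,-262.5,200],-0.735+np.pi/2))"
```

```text
[ 0.3437 -0.3207  0.0187  0.3103]
```

Emit:
{"name": "carry_out", "arguments": {"moves": [[0.3437,-0.3207,0.0187,0.3103,-1],[0.3437,-0.3207,0.0187,0.3103,-1],[0.3437,-0.3207,0.0187,0.3103,-1],[0.3437,-0.3207,0.0187,0.3103,-1],[0.3437,-0.3207,0.0187,0.3103,-1],[0.3437,-0.3207,0.0187,0.3103,-1],[0.3437,-0.3207,0.0187,0.3103,-1],[0.3437,-0.3207,0.0187,0.3103,-1],[0.3437,-0.3207,0.0187,0.3103,-1],[0.3437,-0.3207,0.0187,0.3103,-1],[0.3437,-0.3207,0.0187,0.3103,-1],[0.3437,-0.3207,0.0187,0.3103,-1],[0.3437,-0.3207,0.0187,0.3103,-1],[0.3437,-0.3207,0.0187,0.3103,-1],[0.3437,-0.3207,0.0187,0.3103,-1],[0.3437,-0.3207,0.0187,0.3103,-1]]}}

```text
clock: 2.08
ee_pos: [417.6, -263.4, 200.0]
orientation: [3.141, -0.0, -0.736]
force: [-0.6, 0.0, -0.2]
opening: 93.3
grasp_force: 0.0
```

```bash
python3 - <<'E'
from h import *
r=bot.read_camera("wrist"); s=bot.sense(); print(s["ee_pos"],s["orientation"])
print(r["camera_matrix"].round(1).tolist(),r["world_from_camera"].round(3).tolist())
im=r["image"].copy()
for q,c in (("sweet_box_lid",(255,0,0)),("lid_knob",(0,255,0))):
    for d in bot.trace(q,"wrist")[:1]: print(q,d["p"],d["bbox"])
save(cv2.resize(im,(800,600)),"w1.png")
E
```

```text
[ 417.48596876 -263.47013164  199.97696673] [ 3.14143438e+00 -2.16038691e-05 -7.36557348e-01]
[[333.5, 0.0, 249.5], [0.0, 333.5, 194.1], [0.0, 0.0, 1.0]] [[-0.671, -0.709, -0.218, 478.139], [-0.742, 0.642, 0.195, -318.292], [0.001, 0.292, -0.956, 366.349], [0.0, 0.0, 0.0, 1.0]]
sweet_box_lid 0.71 [126.5, 0.0, 244.1, 190.6]
lid_knob 0.88 [123.9, 0.1, 251.0, 190.2]
```

View pics/w1.png

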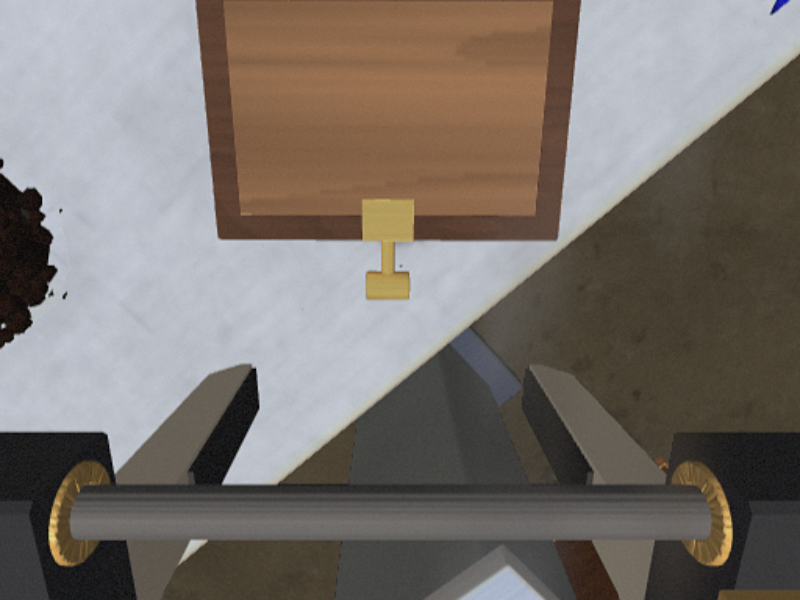

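The wrist view shows the lid's front edge running from (218,239) to (558,239) and the knob at (388,285), in 800x600 pixels.

```bash
python3 - <<'E'
from h import *
r=bot.read_camera("wrist")
a,b,c,d,k=ray(r,np.array([[218,239],[558,239],[196,0],[580,0],[388,286]])/1.5625,63.5)[:,:2]
k=ray(r,np.array([[388,286]])/1.5625,65)[0,:2]
e=a-b; yaw=np.arctan2(e[1],e[0])-np.pi/2; print(a,b,np.linalg.norm(e),"yaw",yaw,"knob",k)
for p,q in((a,c),(b,d)): print(np.arctan2(*(q-p)[::-1]))
X=np.array([np.cos(yaw),np.sin(yaw)]); kk=(a+b)/2-28*X; print("knob from edge",kk,"centre",(a+b)/2+70*X)
K=(k+kk)/2
print("down",shift([*K,42],yaw+np.pi/2))
E
```

```text
[ 505.9379525  -208.18177555] [ 372.2872877  -355.74808541] 199.09373673579682 yaw -0.7359548336334693 knob [ 418.33268837 -263.06752453]
-0.7409171765471213
-0.7326791885769248
knob from edge [ 418.35929685 -263.16866559] centre [ 490.99592823 -328.95559272]
down [ 5.00e-04 -6.00e-04  1.58e-01 -1.00e-04]
```

Emit:
{"name": "carry_out", "arguments": {"moves": [[0.0005,-0.0006,0.03,0,-1],[0.0005,-0.0006,0.06,0,-1],[0.0005,-0.0006,0.09,0,-1],[0.0005,-0.0006,0.12,0,-0.6],[0.0005,-0.0006,0.145,0,-0.4],[0.0005,-0.0006,0.159,0,-0.2],[0.0005,-0.0006,0.159,0,0],[0.0005,-0.0006,0.159,0,1],[0.0005,-0.0006,0.159,0,1],[0.0005,-0.0006,0.159,0,1],[0.0005,-0.0006,0.159,0,1],[0.0005,-0.0006,0.159,0,1],[0.0005,-0.0006,0.159,0,1],[0.0005,-0.0006,0.159,0,1],[0.0005,-0.0006,0.159,0,1]]}}

```text
clock: 3.53
ee_pos: [418.9, -262.5, 41.3]
orientation: [-3.141, -0.0, -0.735]
force: [-0.3, 1.1, 3.2]
opening: 25.3
grasp_force: 30.0
```

```bash
python3 - <<'E'
import numpy as np
k=lambda t:np.array([-168*np.cos(t)+4*np.sin(t), -(168*np.sin(t)+4*np.cos(t))])
for lo,hi in((0,.9),(.9,1.82)):
    T=np.linspace(lo,hi,19)[1:]
    print([[round(v,4) for v in ((k(t)-k(lo))/1000).tolist()] for t in T])
E
```

```text
[[0.0004, -0.0084], [0.0012, -0.0168], [0.0025, -0.0251], [0.0041, -0.0333], [0.0062, -0.0414], [0.0087, -0.0495], [0.0116, -0.0574], [0.0148, -0.0651], [0.0185, -0.0727], [0.0225, -0.0801], [0.0269, -0.0872], [0.0316, -0.0942], [0.0367, -0.1009], [0.0421, -0.1073], [0.0478, -0.1134], [0.0538, -0.1193], [0.0601, -0.1249], [0.0667, -0.1301]]
[[0.007, -0.005], [0.0142, -0.0096], [0.0217, -0.0139], [0.0293, -0.0178], [0.0372, -0.0213], [0.0452, -0.0243], [0.0534, -0.027], [0.0617, -0.0292], [0.0701, -0.031], [0.0785, -0.0324], [0.0871, -0.0334], [0.0956, -0.0339], [0.1042, -0.0339], [0.1128, -0.0336], [0.1214, -0.0328], [0.1299, -0.0315], [0.1383, -0.0298], [0.1466, -0.0277]]
```

Emit:
{"name": "carry_out", "arguments": {"moves": [[0.0004,0,-0.0084,0,1],[0.0012,0,-0.0168,0,1],[0.0025,0,-0.0251,0,1],[0.0041,0,-0.0333,0,1],[0.0062,0,-0.0414,0,1],[0.0087,0,-0.0495,0,1],[0.0116,0,-0.0574,0,1],[0.0148,0,-0.0651,0,1],[0.0185,0,-0.0727,0,1],[0.0225,0,-0.0801,0,1],[0.0269,0,-0.0872,0,1],[0.0316,0,-0.0942,0,1],[0.0367,0,-0.1009,0,1],[0.0421,0,-0.1073,0,1],[0.0478,0,-0.1134,0,1],[0.0538,0,-0.1193,0,1],[0.0601,0,-0.1249,0,1],[0.0667,0,-0.1301,0,1],[0.0667,0,-0.1301,0,1]]}}

```text
clock: 5.12
ee_pos: [469.1, -308.1, 172.0]
orientation: [3.141, -0.001, -0.735]
force: [-3.7, -0.0, 1.5]
opening: 25.7
grasp_force: 30.0
```

Emit:
{"name": "carry_out", "arguments": {"moves": [[0.007,0,-0.005,0,1],[0.0142,0,-0.0096,0,1],[0.0217,0,-0.0139,0,1],[0.0293,0,-0.0178,0,1],[0.0372,0,-0.0213,0,1],[0.0452,0,-0.0243,0,1],[0.0534,0,-0.027,0,1],[0.0617,0,-0.0292,0,1],[0.0701,0,-0.031,0,1],[0.0785,0,-0.0324,0,1],[0.0871,0,-0.0334,0,1],[0.0956,0,-0.0339,0,1],[0.1042,0,-0.0339,0,1],[0.1128,0,-0.0336,0,1],[0.1214,0,-0.0328,0,1],[0.1299,0,-0.0315,0,1],[0.1383,0,-0.0298,0,1],[0.1466,0,-0.0277,0,1],[0.1466,0,-0.0277,0,1],[0.1466,0,-0.0277,0,1]]}}

```text
clock: 6.78
ee_pos: [577.5, -406.9, 199.4]
orientation: [3.141, -0.001, -0.736]
force: [-5.9, -5.8, 2.9]
opening: 25.5
grasp_force: 30.0
```

Emit:
{"name": "carry_out", "arguments": {"moves": [[0,0,0,0,0.3],[0,0,0,0,-0.1],[0,0,0,0,-0.1],[0,0,0,0,-0.1],[0,0,-0.02,0,-0.1],[0,0,-0.05,0,-0.1],[0,0,-0.08,0,-0.1],[-0.03,0,-0.11,0,-0.1],[-0.06,0,-0.14,0,-0.1],[-0.09,0,-0.15,0,-0.1],[-0.12,0,-0.15,0,-0.1],[-0.15,0,-0.15,0,-0.1],[-0.15,0,-0.15,0,-0.1],[-0.15,0,-0.15,0,-0.1]]}}

```text
clock: 7.95
ee_pos: [465.3, -304.2, 349.9]
orientation: [-3.141, -0.002, -0.735]
force: [0.9, 1.6, -0.6]
opening: 51.2
grasp_force: 0.0
```

```bash
python3 - <<'E'
from h import *
for c in ("wrist","top"):
    r=bot.read_camera(c)
    for q in ("orange_sweet","green_sweet"):
        for d in bot.trace(q,c)[:1]: print(c,q,d["p"],d["bbox"])
    if c=="wrist": save(cv2.resize(r["image"],(800,600)),"w2.png")
    else: save(cv2.resize(r["image"][110:270,240:440],(800,640))[:600],"t2.png")
E
```

```text
wrist orange_sweet 0.6 [189.8, 101.9, 54.7, 52.8]
wrist green_sweet 0.84 [257.0, 105.3, 52.7, 46.1]
top orange_sweet 0.79 [313.0, 169.2, 22.3, 28.3]
```

View pics/w2.png

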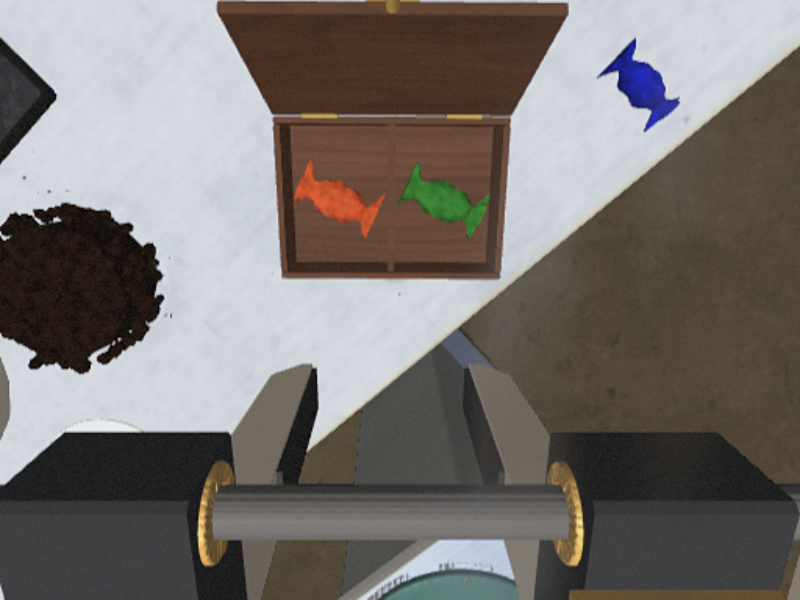

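View pics/t2.png

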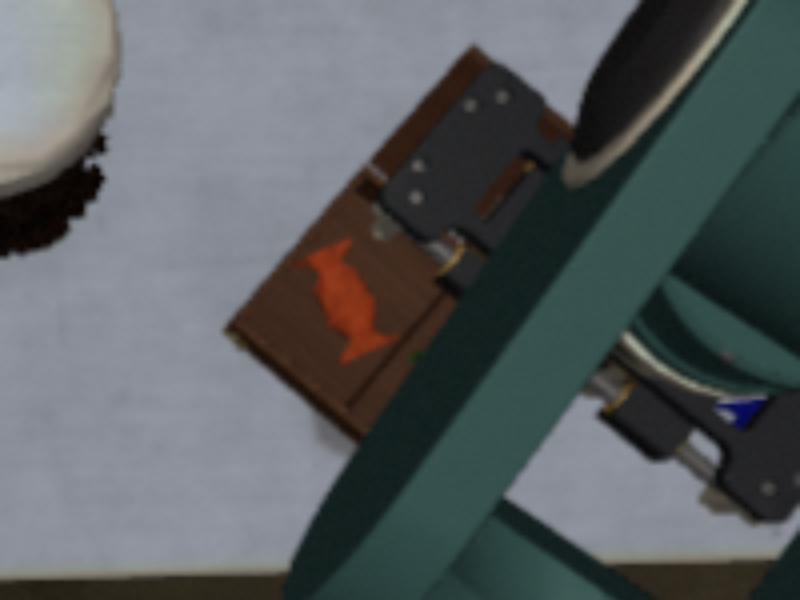

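```bash
python3 - <<'E'
from h import *
C=np.array([491,-329]); yaw=-.736; B=np.array([[np.cos(yaw),-np.sin(yaw)],[np.sin(yaw),np.cos(yaw)]])
for cam in ("wrist","top"):
    r=bot.read_camera(cam); hsv=cv2.cvtColor(r["image"],cv2.COLOR_RGB2HSV)
    for q,(lo,hi) in {"orange_sweet":(4,14),"green_sweet":(45,75)}.items():
        d=bot.trace(q,cam)
        m=cv2.inRange(hsv,(lo,150,90),(hi,255,255))
        if d: m=m&(cv2.dilate(d[0]["pixels"].astype(np.uint8),np.ones((7,7)))*255)
        else: continue
        v,u=np.nonzero(m); L=(ray(r,np.c_[u,v],20)[:,:2]-C)@B
        mu=L.mean(0); w,V=np.linalg.eigh(np.cov((L-mu).T)); a=V[:,1]*np.sign(V[1,1])
        ra=cv2.minAreaRect(L.astype(np.float32))
        print(cam,q,len(u),mu.round(1),"pca tilt deg",np.degrees(np.arctan2(-a[0],a[1])).round(1),"rect",np.round(ra[0],1),np.round(ra[1],1),ra[2],"bbox",L.min(0).round(),L.max(0).round())
    if cam=="wrist": 
        for n,p in (("inner back",[[290,124],[490,124]]),("front rim",[[285,277],[500,277]])):
            print(n,((ray(r,np.array(p)/1.5625,6 if n[0]=="i" else 55)[:,:2]-C)@B).round(1).tolist())
        s=bot.trace("orange_sweet","wrist")[0]["bbox"]; x,y,w,h=map(int,s)
        save(cv2.resize(r["image"][y-12:y+h+20,x-15:x+w+20],None,fx=6,fy=6,interpolation=cv2.INTER_CUBIC),"or.png")
E
```

```text
wrist orange_sweet 1100 [-3.6 50.8] pca tilt deg -26.1 rect [-2.9 50.2] [77.6 46.9] 64.80602264404297 bbox [-40.   7.] [33. 92.]
wrist green_sweet 577 [ -2.6 -45.8] pca tilt deg -26.7 rect [ -3.7 -50.1] [76.8 37.4] 64.943359375 bbox [-35. -90.] [ 29. -11.]
inner back [[64.5, 92.6], [64.8, -92.0]]
front rim [[-68.6, 95.5], [-68.3, -99.8]]
top orange_sweet 298 [-1.1 49.5] pca tilt deg -28.9 rect [-1.3 50.3] [77.5 39.2] 63.705039978027344 bbox [-36.   9.] [32. 87.]
```

View pics/or.png

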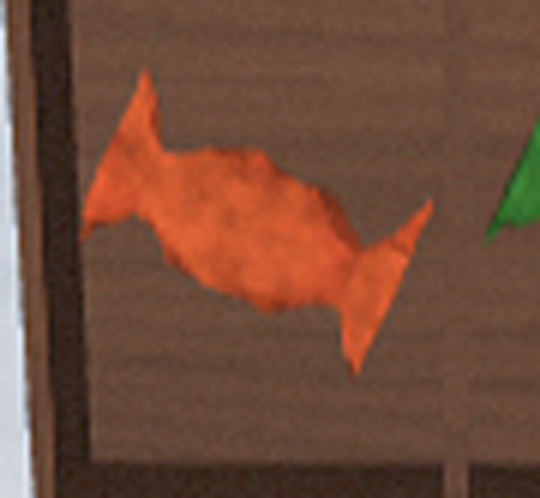

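The wrist view shows the lid open, leaning back. The orange sweet is in the left (+y) compartment at about (340,200) and is tilted about 26° from box y. The gripper body is 188 mm long, so gripping here would hit the open lid. I'll first slide the sweet forward and square with nearly shut fingers, camera side to the front.

```bash
cat >> h.py <<'E'
C=np.array([491,-329.]); yaw=-.736; B=np.array([[np.cos(yaw),-np.sin(yaw)],[np.sin(yaw),np.cos(yaw)]])
def box(x,y,z): return np.r_[C+B@[x,y],z]
E
python3 - <<'E'
from h import *
print(bot.sense()["joints"]); print(shift(box(46,49,200),yaw+np.pi/2))
E
```

```text
[-6.25506878e-01 -1.45523002e-01  1.49209827e+00 -9.66905784e-06
  1.79520765e+00  1.68039869e+00]
[ 0.0809 -0.048   0.1486  0.0003]
```

Emit:
{"name": "carry_out", "arguments": {"moves": [[0.04,-0.02,0,-0.04,0.5],[0.06,-0.048,0,-0.08,0.5],[0.081,-0.048,0,-0.12,0.5],[0.081,-0.048,0,-0.16,0.5],[0.081,-0.048,0,-0.2,0.5],[0.081,-0.048,0,-0.24,0.5],[0.081,-0.048,0,-0.28,0.5],[0.081,-0.048,0,-0.32,0.5],[0.081,-0.048,0,-0.36,0.5],[0.081,-0.048,0,-0.4,0.5],[0.081,-0.048,0,-0.44,0.5],[0.081,-0.048,0,-0.48,0.5],[0.081,-0.048,0,-0.5,0.5],[0.081,-0.048,0,-0.5,0.5],[0.081,-0.048,0,-0.5,0.5]]}}

```text
clock: 9.85
ee_pos: [558.0, -323.6, 348.7]
orientation: [3.142, -0.0, 0.833]
force: [0.4, 0.2, 0.3]
opening: 23.2
grasp_force: 0.0
```

Emit:
{"name": "carry_out", "arguments": {"moves": [[0,0,0,-0.04,0.5],[0,0,0,-0.08,0.5],[0,0,0,-0.12,0.5],[0,0,0,-0.16,0.5],[0,0,0,-0.2,0.5],[0,0,0,-0.24,0.5],[0,0,0,-0.28,0.5],[0,0,0,-0.32,0.5],[0,0,0,-0.36,0.5],[0,0,0,-0.4,0.5],[0,0,0,-0.44,0.5],[0,0,0,-0.48,0.5],[0,0,0,-0.5,0.5],[0,0,0,-0.5,0.5],[0,0,0,-0.5,0.5]]}}

```text
clock: 11.1
ee_pos: [558.0, -323.6, 348.8]
orientation: [3.142, 0.0, 2.402]
force: [-1.1, 0.1, 0.9]
opening: 23.1
grasp_force: 0.0
```

```bash
python3 - <<'E'
from h import *
s=bot.sense();print(s["joints"],s["ee_pos"],s["opening"]); print(shift(box(46,49,20),yaw+np.pi/2))
E
```

```text
[-5.65056081e-01  4.63208295e-02  1.30706727e+00  2.00690684e-05
  1.78819053e+00 -1.39622921e+00] [ 558.01455036 -323.58954124  348.76454981] 23.07554499160183
[ 0.     -0.      0.3288 -0.0012]
```

Emit:
{"name": "carry_out", "arguments": {"moves": [[0,0,0.04,-0.0012,0.5],[0,0,0.08,-0.0012,0.5],[0,0,0.12,-0.0012,0.5],[0,0,0.16,-0.0012,0.5],[0,0,0.2,-0.0012,0.5],[0,0,0.225,-0.0012,0.5],[0,0,0.25,-0.0012,0.5],[0,0,0.265,-0.0012,0.5],[0,0,0.28,-0.0012,0.5],[0,0,0.28,-0.0012,0.5]]}}

```text
clock: 11.93
ee_pos: [557.3, -323.1, 66.1]
orientation: [-3.141, -0.003, 2.409]
force: [-0.1, 0.3, -0.8]
opening: 23.4
grasp_force: 0.0
```

Emit:
{"name": "carry_out", "arguments": {"moves": [[0,0,0.01,0,0.5],[0,0,0.02,0,0.5],[0,0,0.03,0,0.5],[0,0,0.04,0,0.5],[0,0,0.049,0,0.5],[0,0,0.049,0,0.5],[0,0,0.049,0,0.5]]}}

```text
clock: 12.52
ee_pos: [557.8, -323.5, 19.2]
orientation: [-3.141, -0.001, 2.41]
force: [-0.7, 0.1, 0.3]
opening: 23.1
grasp_force: 0.0
```

Emit:
{"name": "carry_out", "arguments": {"moves": [[0.003,0,0,0,0.5],[0.006,0,0,0,0.5],[0.009,0,0,0,0.5],[0.012,0,0,0,0.5],[0.015,0,0,0,0.5],[0.018,0,0,0,0.5],[0.0205,0,0,0,0.5],[0.023,0,0,0,0.5],[0.0255,0,0,0,0.5],[0.0255,0,0,0,0.5],[0.0255,0,0,0,0.5],[0.02,0,0,0,0.5],[0.018,0,-0.02,0,0.5],[0.018,0,-0.05,0,0.5],[0.018,0,-0.09,0,0.5],[0.018,0,-0.13,0,0.5],[0.018,0,-0.17,0,0.3],[0.018,0,-0.17,0,0.1]]}}

```text
clock: 14.02
ee_pos: [546.8, -313.1, 198.9]
orientation: [3.14, 0.01, 2.41]
force: [-0.1, -0.4, 1.8]
opening: 32.6
grasp_force: 0.0
```

```bash
cat > look.py <<'E'
from h import *
import sys
for cam in ("wrist","top"):
    r=bot.read_camera(cam); hsv=cv2.cvtColor(r["image"],cv2.COLOR_RGB2HSV)
    d=bot.trace("orange_sweet",cam)
    if not d: continue
    m=cv2.inRange(hsv,(4,150,90),(14,255,255))&(cv2.dilate(d[0]["pixels"].astype(np.uint8),np.ones((7,7)))*255)
    v,u=np.nonzero(m); L=(ray(r,np.c_[u,v],20)[:,:2]-C)@B; ra=cv2.minAreaRect(L.astype(np.float32))
    print(cam,round(d[0]["p"],2),d[0]["bbox"],len(u),L.mean(0).round(1),"rect",np.round(ra[0],1),np.round(ra[1],1),round(ra[2],1),"bbox",L.min(0).round(),L.max(0).round())
    if cam=="wrist": save(cv2.resize(r["image"],(800,600)),sys.argv[1])
E
python3 look.py w3.png
```

```text
wrist 0.75 [211.3, 93.2, 74.4, 57.9] 2314 [-20.5  44.8] rect [-19.5  44.8] [78.7 47.1] 76.5 bbox [-51.   4.] [10. 86.]
```

View pics/w3.png

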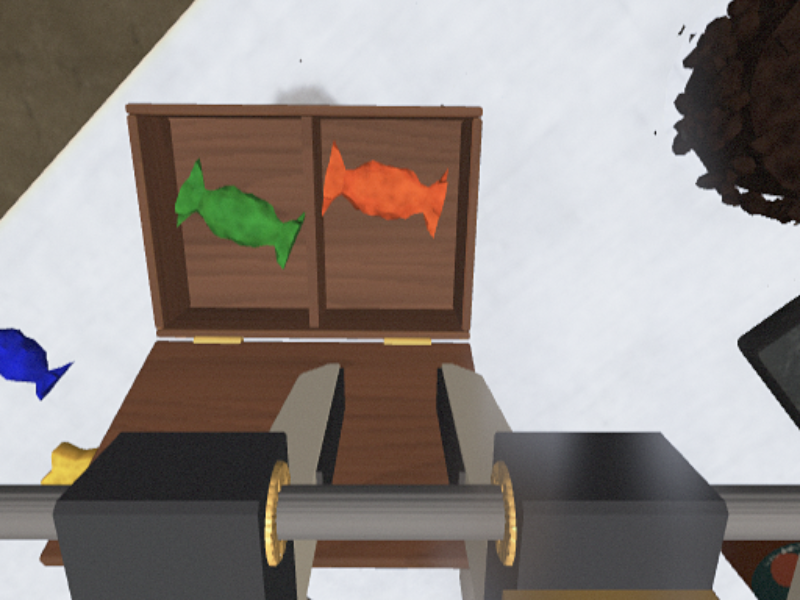

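```bash
python3 - <<'E'
from h import *
r=bot.read_camera("wrist")
print("cam",(r["world_from_camera"][:2,3]-C)@B,r["world_from_camera"][2,3])
# project model: sweet block top/bottom and box inner rim at predicted places
for n,P in {"rimfront":[box(-70,100,55),box(-70,-100,55)],"innerfloorfront":[box(-64,94,6),box(-64,3,6)],"rear":[box(64,94,6),box(64,3,6)]}.items(): print(n,(proj(r,np.array(P))*1.5625).round())
for z in (6,20,35):
    d=bot.trace("orange_sweet","wrist")[0]["pixels"]; v,u=np.nonzero(d); L=(ray(r,np.c_[u,v],z)[:,:2]-C)@B; ra=cv2.minAreaRect(L.astype(np.float32)); print(z,np.round(ra[0],1),np.round(ra[1],1),ra[2])
E
```

```text
cam [-52.85934411  48.46255145] 354.8546686088099
rimfront [[486. 114.]
 [117. 111.]]
innerfloorfront [[462. 128.]
 [319. 127.]]
rear [[454. 319.]
 [325. 319.]]
6 [-18.5  45.5] [81.7 42.9] 76.79005432128906
20 [-19.9  45.6] [78.4 41.2] 76.79004669189453
35 [-21.4  45.7] [74.9 39.3] 76.79004669189453
```

The wrist view shows the lid open, the orange sweet at (385,190) and the box interior. The model projections are about 9 px off in the row direction, because the arm was still moving. I'll settle and measure again.

Emit:
{"name": "carry_out", "arguments": {"moves": [[0,0,0,0,-0.1],[0,0,0,0,-0.1],[0,0,0,0,-0.25],[0,0,0,0,-0.25]]}}

```text
clock: 14.75
ee_pos: [544.6, -311.6, 189.7]
orientation: [-3.142, -0.0, 2.41]
force: [0.6, 0.1, -0.6]
opening: 57.2
grasp_force: 0.0
```

```bash
python3 look.py w4.png; python3 - <<'E'
from h import *
s=bot.sense(); print(s["ee_pos"],s["orientation"],s["opening"])
r=bot.read_camera("wrist"); im=r["image"].copy()
# local box registration: best shift of projected inner rim edges against image gradient
g=cv2.cvtColor(im,cv2.COLOR_RGB2GRAY)
def seg(a,b): return np.linspace(a,b,80)
P=np.vstack([seg(box(-70,100,55),box(-70,-100,55)),seg(box(-70,100,55),box(60,100,55)),seg(box(-70,-100,55),box(60,-100,55))])
q=proj(r,P); G=cv2.GaussianBlur(np.hypot(cv2.Sobel(g,5,1,0),cv2.Sobel(g,5,0,1)),(0,0),1)
best=max(((cv2.remap(G,(q[:,0]+du).astype(np.float32),(q[:,1]+dv).astype(np.float32),1).mean(),du,dv) for du in np.arange(-10,10.5,.5) for dv in np.arange(-12,12.5,.5)))
print("shift px",best)
m=bot.trace("orange_sweet","wrist")[0]["pixels"]; v,u=np.nonzero(m)
L=(ray(r,np.c_[u-best[1],v-best[2]],20)[:,:2]-C)@B; ra=cv2.minAreaRect(L.astype(np.float32)); print("corr",np.round(ra[0],1),np.round(ra[1],1),ra[2],L.min(0),L.max(0))
E
```

```text
wrist 0.66 [209.2, 97.0, 79.6, 62.2] 2412 [-20.5  44.8] rect [-20.4  45.2] [78.7 46.5] 77.8 bbox [-51.   4.] [10. 85.]
[ 544.62142508 -311.58151088  189.78928507] [3.14157195e+00 8.27033046e-05 2.41031055e+00] 58.07648408135667
shift px (np.float32(322.5254), np.float64(0.5), np.float64(-0.5))
corr [-19.3  44.7] [77.  43.3] 77.20899200439453 [-48.57990291   4.2008933 ] [ 7.76343969 84.03523851]
```

Measured now that the arm is still, the sweet is centred at box (-19.5, 45), tilted about -12°, and the box model fits to within 1 px. I'll grip it slightly off-centre, which keeps clear of both the front wall and the lid.

```bash
python3 - <<'E'
from h import *
print(shift(box(-15.8,61.6,60),yaw-.21), box(-15.8,61.6,60))
E
```

```text
[ 0.0438  0.0129  0.1298 -0.4316] [ 520.64352013 -272.73756392   60.        ]
```

Emit:
{"name": "carry_out", "arguments": {"moves": [[0.01,0,0,0.04,-0.2],[0.02,0.005,0,0.08,-0.2],[0.03,0.01,0,0.12,-0.2],[0.0438,0.0129,0,0.16,-0.2],[0.0438,0.0129,0,0.2,-0.2],[0.0438,0.0129,0,0.24,-0.2],[0.0438,0.0129,0,0.28,-0.2],[0.0438,0.0129,0,0.32,-0.2],[0.0438,0.0129,0,0.36,-0.2],[0.0438,0.0129,0,0.4,-0.2],[0.0438,0.0129,0,0.44,-0.2],[0.0438,0.0129,0,0.48,-0.2],[0.0438,0.0129,0.02,0.52,-0.2],[0.0438,0.0129,0.04,0.56,-0.2],[0.0438,0.0129,0.06,0.5684,-0.2],[0.0438,0.0129,0.08,0.5684,-0.2],[0.0438,0.0129,0.1,0.5684,-0.2],[0.0438,0.0129,0.115,0.5684,-0.2],[0.0438,0.0129,0.115,0.5684,-0.2],[0.0438,0.0129,0.115,0.5684,-0.2]]}}

```text
clock: 16.72
ee_pos: [520.4, -272.6, 74.6]
orientation: [-3.141, 0.0, 0.625]
force: [-0.8, -0.0, 0.1]
opening: 56.0
grasp_force: 0.0
```

```bash
python3 - <<'E'
from h import *
s=bot.sense(); print(s["joints"].round(2) if hasattr(s["joints"],"round") else s["joints"],s["opening"])
print(shift(box(-15.8,61.6,26),yaw-.21))
r=bot.read_camera("wrist"); save(cv2.resize(r["image"],(800,600)),"w5.png")
m=bot.trace("orange_sweet","wrist")
for d in m[:1]: print(d["p"],d["bbox"])
E
```

```text
[-0.53  0.    1.8  -0.    1.34  0.42] 55.98157949573893
[ 0.0001  0.0003  0.0486 -0.    ]
0.92 [221.8, 182.5, 62.5, 111.0]
```

View pics/w5.png

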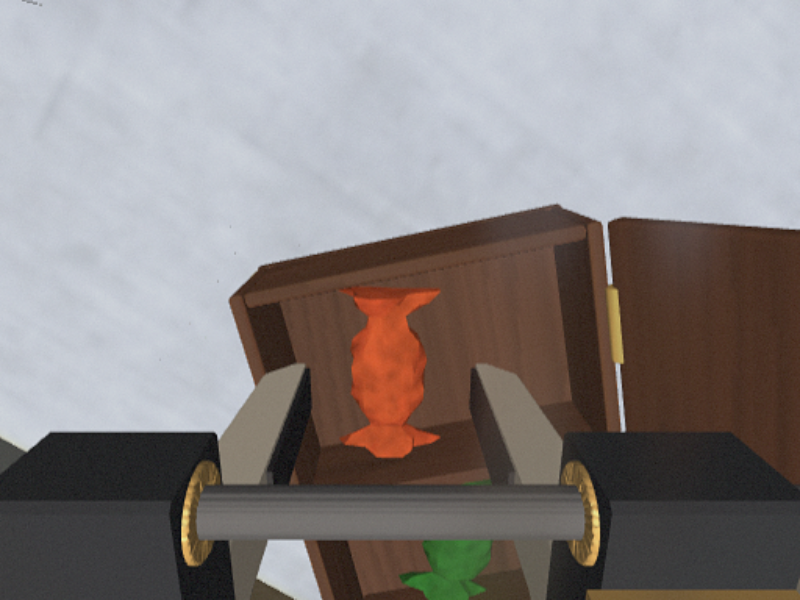

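The sweet now stands square between the open fingers at about (390,370), with clearance on both sides. Next I'll lower and grip.

Emit:
{"name": "carry_out", "arguments": {"moves": [[0,0,0.01,0,-0.2],[0,0,0.02,0,-0.2],[0,0,0.028,0,-0.2],[0,0,0.034,0,-0.2],[0,0,0.034,0,-0.2]]}}

```text
clock: 17.23
ee_pos: [519.9, -272.3, 38.8]
orientation: [-3.139, 0.001, 0.625]
force: [0.3, -0.7, -0.4]
opening: 56.0
grasp_force: 0.0
```

Emit:
{"name": "carry_out", "arguments": {"moves": [[0,0,0.005,0,-0.2],[0,0,0.01,0,-0.2],[0,0,0.015,0,-0.2],[0,0,0.018,0,-0.2],[0,0,0.018,0,-0.2],[0,0,0.018,0,0],[0,0,0.018,0,0.3],[0,0,0.018,0,0.3],[0,0,0.018,0,0.3],[0,0,0.018,0,0.3],[0,0,0.018,0,0.3],[0,0,0.018,0,0.3]]}}

```text
clock: 18.23
ee_pos: [520.7, -272.7, 22.9]
orientation: [3.141, -0.0, 0.625]
force: [0.9, -0.4, 0.5]
opening: 49.4
grasp_force: 30.0
```

Gripped at 49.4 mm with 30 N, so I'll lift straight up. I'll then plan the path passing in front of the jar.

Emit:
{"name": "carry_out", "arguments": {"moves": [[0,0,-0.005,0,0.3],[0,0,-0.012,0,0.3],[0,0,-0.022,0,0.3],[0,0,-0.034,0,0.3],[0,0,-0.048,0,0.3],[0,0,-0.064,0,0.3],[0,0,-0.08,0,0.3],[0,0,-0.096,0,0.3],[0,0,-0.112,0,0.3],[0,0,-0.126,0,0.3],[0,0,-0.13,0,0.3],[0,0,-0.13,0,0.3]]}}

```text
clock: 19.23
ee_pos: [521.1, -273.0, 154.6]
orientation: [3.139, -0.001, 0.625]
force: [-0.5, -0.5, -0.4]
opening: 49.5
grasp_force: 30.0
```

```bash
python3 - <<'E'
from h import *
s=bot.sense(); print(s["ee_pos"],s["opening"],s["grasp_force"])
W=[s["ee_pos"][:2],(415,-230),(395,-120),(395,50),(485.3,119)]
for a,b in zip(W,W[1:]): print(b,shift([*b,150])[:3], np.hypot(*np.subtract(a,b)))
r=bot.read_camera("top"); d=bot.trace("saucer","top")[0]; v,u=np.nonzero(d["pixels"]); L=ray(r,np.c_[u,v],17)[:,:2]; print(d["p"],cv2.minEnclosingCircle(L.astype(np.float32)))
E
```

```text
[ 521.07428857 -273.00773177  154.5703983 ] 49.4754871645191 29.996911883354187
(415, -230) [-0.0609 -0.0969  0.0043] 114.46143318939414
(395, -120) [-0.0128 -0.1979  0.0041] 111.80339887498948
(395, 50) [ 0.0866 -0.3358  0.0039] 170.0
(485.3, 119) [ 0.2002 -0.3389  0.004 ] 113.64457752132304
0.91 ((471.147705078125, 108.31892395019531), 76.02361297607422)
```

Emit:
{"name": "carry_out", "arguments": {"moves": [[-0.007,-0.012,0,0,0.3],[-0.022,-0.035,0,0,0.3],[-0.037,-0.058,0,0,0.3],[-0.051,-0.08,0,0,0.3],[-0.061,-0.097,0,0,0.3],[-0.051,-0.117,0,0,0.3],[-0.041,-0.137,0,0,0.3],[-0.031,-0.157,0,0,0.3],[-0.021,-0.178,0,0,0.3],[-0.013,-0.198,0,0,0.3],[0.001,-0.218,0,0,0.3],[0.015,-0.238,0,0,0.3],[0.029,-0.257,0,0,0.3],[0.043,-0.277,0,0,0.3],[0.058,-0.297,0,0,0.3],[0.072,-0.316,0,0,0.3],[0.082,-0.33,0,0,0.3],[0.0866,-0.3358,0,0,0.3],[0.0866,-0.3358,0,0,0.3]]}}

```text
clock: 20.92
ee_pos: [394.2, 51.3, 152.0]
orientation: [-3.141, 0.001, 0.627]
force: [-0.5, -0.2, 0.4]
opening: 49.3
grasp_force: 30.0
```

```bash
python3 - <<'E'
from h import *
s=bot.sense(); print(s["ee_pos"],s["orientation"],s["opening"])
for cam in("top","scene"):
    r=bot.read_camera(cam); z=18
    for d in bot.trace("saucer",cam)[:1]:
        v,u=np.nonzero(d["pixels"]); L=ray(r,np.c_[u,v],z)[:,:2]; print(cam,d["p"],cv2.minEnclosingCircle(L.astype(np.float32)))
r=bot.read_camera("wrist")
d=bot.trace("orange_sweet","wrist"); M=R.from_euler("xyz",s["orientation"]).as_matrix()
if d:
    v,u=np.nonzero(d[0]["pixels"]); L=ray(r,np.c_[u,v],s["ee_pos"][2]+3); T=(L-s["ee_pos"])@M; ra=cv2.minAreaRect(T[:,:2].astype(np.float32)); print("sweet in tool",d[0]["p"],ra,T.min(0),T.max(0))
print(shift([471.3+17*.811,108.5+17*.585,60]))
E
```

```text
[394.22197761  51.25632546 151.98715611] [-3.14085088e+00  1.00471010e-03  6.26745560e-01] 49.27518268543989
top 0.8 ((493.88909912109375, 112.35823822021484), 68.78076934814453)
scene 0.65 ((472.7441101074219, 109.11125183105469), 75.93324279785156)
sweet in tool 0.58 ((-7.547985076904297, 2.9388484954833984), (62.0271110534668, 44.38418960571289), 0.1105368584394455) [-38.57172838 -19.19656587  -3.03958046] [23.5011857  25.18433028 -2.9538717 ]
[ 0.1138 -0.0031  0.0926  0.    ]
```

Emit:
{"name": "carry_out", "arguments": {"moves": [[0.012,0,0,0,0.3],[0.035,-0.001,0,0,0.3],[0.06,-0.002,0,0,0.3],[0.085,-0.003,0,0,0.3],[0.105,-0.003,0,0,0.3],[0.113,-0.003,0.01,0,0.3],[0.113,-0.003,0.03,0,0.3],[0.113,-0.003,0.05,0,0.3],[0.113,-0.003,0.07,0,0.3],[0.113,-0.003,0.085,0,0.3],[0.113,-0.003,0.095,0,0.3],[0.113,-0.003,0.103,0,0.3],[0.113,-0.003,0.108,0,0.3],[0.113,-0.003,0.108,0,0.3],[0.113,-0.003,0.108,0,0.3]]}}

```text
clock: 22.47
ee_pos: [484.6, 118.7, 45.2]
orientation: [3.141, -0.0, 0.625]
force: [-0.5, 0.2, 0.4]
opening: 49.1
grasp_force: 30.0
```

```bash
python3 - <<'E'
from h import *
s=bot.sense(); print(s["ee_pos"],s["opening"],s["force"])
r=bot.read_camera("scene")
for q in("saucer","orange_sweet"):
    for d in bot.trace(q,"scene")[:1]:
        v,u=np.nonzero(d["pixels"]); L=ray(r,np.c_[u,v],18 if q=="saucer" else s["ee_pos"][2]+5)[:,:2]; print(q,d["p"],cv2.minEnclosingCircle(L.astype(np.float32)),L.mean(0),cv2.minAreaRect(L.astype(np.float32)))
E
```

```text
[484.61262877 118.73815986  45.20838208] 49.09282384061712 [-0.50023519  0.20895299  0.36757798]
saucer 0.93 ((470.7262878417969, 109.78124237060547), 76.71448516845703) [459.54024488 120.69530303] ((466.4789733886719, 113.11276245117188), (148.2953338623047, 140.32325744628906), 66.99440002441406)
orange_sweet 0.55 ((467.5854797363281, 113.42839050292969), 41.343223571777344) [459.81778366 108.21063031] ((470.1726379394531, 111.25798034667969), (77.06774139404297, 46.27375411987305), 36.53373336791992)
```

Emit:
{"name": "carry_out", "arguments": {"moves": [[0,0,0.003,0,0.3],[0,0,0.006,0,0.3],[0,0,0.009,0,0.3],[0,0,0.011,0,0.3],[0,0,0.0125,0,0.3],[0,0,0.0135,0,0.3],[0,0,0.0145,0,0.3],[0,0,0.0145,0,0.3],[0,0,0.0145,0,0.3]]}}

```text
clock: 23.37
ee_pos: [484.5, 118.9, 30.9]
orientation: [3.142, -0.0, 0.625]
force: [-4.0, -0.1, 7.5]
opening: 49.4
grasp_force: 30.0
```

Emit:
{"name": "carry_out", "arguments": {"moves": [[0,0,0.0008,0,0.3],[0,0,0.0016,0,0.3],[0,0,0.002,0,0.3],[0,0,0.002,0,0.3],[0,0,0.002,0,0.3]]}}

```text
clock: 23.78
ee_pos: [485.4, 118.9, 30.6]
orientation: [3.14, -0.002, 0.625]
force: [-8.2, -2.3, 25.9]
opening: 49.1
grasp_force: 30.0
```

Emit:
{"name": "carry_out", "arguments": {"moves": [[0,0,-0.0008,0,0.3],[0,0,-0.0016,0,0.3],[0,0,-0.0018,0,0.3],[0,0,-0.0018,0,0.3]]}}

```text
clock: 24.12
ee_pos: [485.1, 118.9, 30.8]
orientation: [3.141, -0.002, 0.625]
force: [1.9, -0.3, 8.4]
opening: 49.3
grasp_force: 30.0
```

Emit:
{"name": "carry_out", "arguments": {"moves": [[0,0,0,0,-0.1],[0,0,0,0,-0.15],[0,0,0,0,-0.25],[0,0,0,0,-0.3],[0,0,0,0,-0.3],[0,0,-0.01,0,-0.3],[0,0,-0.025,0,-0.3],[0,0,-0.05,0,-0.3],[0,0,-0.08,0,-0.3],[0,0,-0.11,0,-0.3],[0,0,-0.14,0,-0.3],[-0.03,0.02,-0.17,0,-0.3],[-0.06,0.06,-0.2,0,-0.3],[-0.09,0.1,-0.2,0,-0.3],[-0.11,0.14,-0.2,0,-0.3],[-0.11,0.14,-0.2,0,-0.3],[-0.11,0.14,-0.2,0,-0.3]]}}

```text
clock: 25.53
ee_pos: [477.0, -63.2, 231.3]
orientation: [3.14, -0.0, 0.621]
force: [-0.0, 0.5, 0.3]
opening: 60.2
grasp_force: 0.0
```

```bash
python3 - <<'E'
from h import *
s=bot.sense(); print(s["ee_pos"],s["opening"],s["force"])
ims=[]
for cam in("scene","top"):
    r=bot.read_camera(cam); ims.append(r["image"])
    for q,z in(("saucer",18),("orange_sweet",30),("sweet_box_lid",150),("green_sweet",20)):
        for d in bot.trace(q,cam)[:1]:
            v,u=np.nonzero(d["pixels"]); L=ray(r,np.c_[u,v],z)[:,:2]; print(cam,q,round(d["p"],2),L.mean(0).round(1),cv2.minAreaRect(L.astype(np.float32))[:2])
save(cv2.resize(np.vstack(ims),None,fx=.78,fy=.78),"end.png")
E
```

```text
[476.99961889 -63.23905524 231.31683339] 60.20651241647871 [-0.0497335   0.49075549  0.34463739]
scene saucer 0.88 [467.1 117.4] ((472.3774108886719, 111.28984832763672), (146.05345153808594, 147.31475830078125))
scene orange_sweet 0.81 [475.2 106.4] ((475.41973876953125, 106.77863311767578), (77.76522064208984, 46.53805160522461))
scene sweet_box_lid 0.76 [ 538.3 -359.5] ((565.43701171875, -396.64056396484375), (185.88525390625, 416.2735900878906))
scene green_sweet 0.48 [ 463.7 -373.6] ((463.6441955566406, -377.0919189453125), (72.20114135742188, 49.50568389892578))
top saucer 0.58 [462.1 143.6] ((457.3167724609375, 119.6066665649414), (143.3744354248047, 90.22340393066406))
top sweet_box_lid 0.76 [ 561.  -392.5] ((566.19970703125, -403.3623962402344), (209.9306182861328, 132.04306030273438))
top green_sweet 0.53 [ 456.  -365.7] ((456.1156921386719, -365.5496520996094), (76.89905548095703, 33.65613555908203))
```

View pics/end.png

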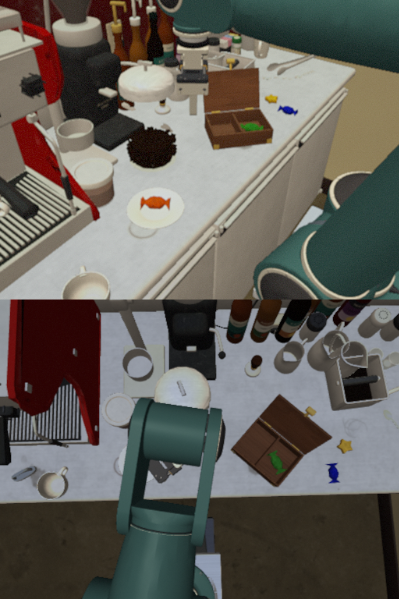

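The sweet lies centred on the saucer, the lid is open and the green sweet is still in the box. The gripper is close to the jar, so I'll back it straight away from the jar before handing in.

Emit:
{"name": "carry_out", "arguments": {"moves": [[-0.008,-0.006,0,0,-0.3],[-0.024,-0.018,0,0,-0.3],[-0.041,-0.029,0,0,-0.3],[-0.057,-0.041,0,0,-0.3],[-0.065,-0.047,0,0,-0.3],[-0.065,-0.047,0,0,-0.3],[-0.065,-0.047,0,0,-0.3],[-0.065,-0.047,0,0,-0.3]]}}

```text
clock: 26.7
ee_pos: [397.3, -58.9, 230.1]
orientation: [3.141, -0.0, 0.625]
force: [-0.6, 0.7, -0.4]
opening: 60.3
grasp_force: 0.0
```

```bash
python3 - <<'E'
from h import *
s=bot.sense(); print(s["ee_pos"],s["force"]); r=bot.read_camera("scene")
for q,z in(("saucer",18),("orange_sweet",30)):
    d=bot.trace(q,"scene")[0]; v,u=np.nonzero(d["pixels"]); print(q,cv2.minAreaRect(ray(r,np.c_[u,v],z)[:,:2].astype(np.float32))[:2])
print(bot.close_job())
E
```

```text
[397.31617413 -58.92997052 230.10590685] [-0.57421633  0.71827114 -0.39597884]
saucer ((471.6676940917969, 110.51323699951172), (148.0226287841797, 149.54652404785156))
orange_sweet ((476.1800842285156, 105.54303741455078), (78.37145233154297, 49.49238204956055))
the job is handed in; nothing more can be done
None
```

I've handed the job in at about 27 s: the lid is open on its own, the orange sweet lies within about 7 mm of the saucer's middle, and the green sweet is still in the box; the verdict wasn't returned.

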